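# Interleave core plugs in the packing tray

### The arm

A 6-joint arm with a two-finger parallel gripper is mounted at the origin on the work surface. World frame = base frame: x ahead of the robot, y to its left, z up, the work surface at z = 0. Lengths are in m, angles in rad, forces in N, time in s.
With the tool pointing down it reaches from about 0.275 to 1 m from the base axis. Payload 8.4 kg.
Tool frame: the origin (TCP) lies between the finger pads; the fingertips stand 8 mm ahead of it and the grasp point (between the pads) lies 11 mm behind it (bot.tip_extent is the distance from the TCP to the fingertips, in m); z points along the fingers, y is the line along which they close (so a half turn about z gives the same grasp; the last joint's range is limited). The gripper opens to 85 mm and grips with 20 to 120 N. Pads are 22 mm wide; open, the fingers measure 114 mm over their backs; the gripper's body (76 mm by 85 mm) begins 54 mm behind the grasp point. The pads swing forward as they close: fully open they stand 13 mm farther back than shut.
Start: joints at [-1.284, 0.353, 1.633, -0, 1.155, -0.002], TCP at [0.178, -0.599, 0.21] pointing down, gripper open.
Joint ranges: [-2.63, 2.63], [-0.92, 2.1], [0.06, 2.66], [-1.3, 4.44], [0, 2.69], [-3.02, 3.02]. Speed limits (rad/s): [2.22, 2.22, 2.79, 3.14, 3.14, 3.14].

### API

Orientations are given as a 3x3 rotation matrix whose columns are the frame's x, y, z axes.
In Python, from rig import bot gives the robot as it stands. The module is installed in compiled form; this text tells all that it offers.
- The arm moves only by the tool send_rows, never from a script. Its argument "commands" is text: rows parted by semicolons, each of 5 numbers parted by spaces: the opening, from -1 (shut) to 1 (fully open), then the shift along the tool's x, y, z in units of 150 mm (1.0 is 150 mm), then the turn about the tool's z in units of 45 degrees (1.0 is 45 degrees). In form: grip x y z twist; .... A call has 1 to 10 rows; each row shifts and turns the commanded pose from where the row before left it, along the tool's axes as they then stand; what a row does not reach is not made up. A row lasts 1/12 s, in which the tool goes at most 41.7 mm and 7.16 degrees, less where a joint would pass 70% of its speed; a pose out of reach is approached as far as the arm can. A call with a number of a shift or a turn outside -1 to 1 is refused whole. A call with a gripper value outside its range is refused whole. The fingers move at their own pace and stop on an object; "newtons" is the grip in N (left out, the last holds). Time passes only in rows, so rows that do not move let the fingers close. It gives the time, the measured TCP pose, the force, the opening and the grip force at its end, in the units of the state.
- bot.sense(): the state, without advancing time (a new reading comes with each control period).
- bot.get_image(name): name is "side" or "top" or "wrist"; returns a dict with "image" (480x640x3 uint8, blue, green, red), "camera_matrix" (3x3 intrinsics, pixels), "dist" ([k1, k2, p1, p2, k3] as OpenCV has them; the pictures are not rectified), "origin" and "attitude" of the camera in the world. Camera axes: x right, y down, z forward; pixel columns grow to the right and rows downward; lengths in m; the calibration is good to about 2 mm. A picture is of the moment at which its call begins. There is no depth.
- bot.finish_job(): hands the job in; it is judged then, once.
The state is a dict: "t": time; "joint_positions": joint angles; "qd": joint speeds; "tau": joint torques, N m; "position": TCP position; "tool_rot": TCP orientation; "wrist_force": force on the tool from outside, world axes, zero at the start; "wrist_torque": the same for the moment, N m; "opening": opening from 0.0 (shut) to 1.0 (fully open); "grasp_force": force on a finger pad.
Only numpy, scipy, OpenCV 4.12 (cv2) and the standard library are available. Lean on these libraries where they do the work, as an engineer would, in place of code of your own. Each camera call takes 0.05 s, during which the arm holds its last target. There are 200 camera calls.

### The job

The white card tray holds three blue core plugs in a row with their hubs up. Take the two blue plugs that stand on the bench hub down, flange on top, and set one into each of the two gaps of the row, still hub down, so that ups and downs alternate and pack tight: each hub fully down between its neighbours' hubs. Set them down, do not drop them, and let go.

Things in the scene. Friction and masses are not known exactly. Their poses are not given: they have to be found in the camera images.
- plug_a_mid (a point): a blue plastic core plug like a hat: flange 62 mm across, 8 mm thick; solid hub 30 mm long, 26 mm across (24 at its end); 38 mm tall in all. It stands on the bench hub down, flange on top. Point: its centre, 19 mm above the hub's end face; the flange's mid-thickness is 15 mm above the point. z: up, from hub to flange; yaw means nothing. About 45 g; tips easily.
- plug_b_mid (a point): a second, identical blue plastic core plug like a hat: flange 62 mm across, 8 mm thick; solid hub 30 mm long, 26 mm across (24 at its end); 38 mm tall in all. It stands on the bench hub down, flange on top. Point: its centre, 19 mm above the hub's end face; the flange's mid-thickness is 15 mm above the point. z: up, from hub to flange; yaw means nothing. About 45 g; tips easily.
- gap_left (a point): one gap in the fixed white card tray (80 x 222 mm, walls 12 mm high): midway between two hubs of the three plugs standing in it hub up, 70 mm apart, same size as the loose ones (44 mm clear between hubs). Point: level with the top of their flanges, 12 mm above the bench, where the added hub's end will rest; the standing hubs end 30 mm higher. y along the row, x across, z up
- gap_right (a point): the other gap of the same row, 70 mm from the first along the row; point and axes as for the first
Mind the look-alikes: they are no part of the job. Leave any red look-alike of the part that bears plug_b_mid alone.

How it is judged:
At the end, for the whole second after the job is handed in: The two plugs sit one in each gap, either way round: centre within 14 mm of the gap point seen from above, 14 to 24 mm above it (19 mm when fully home), hub down and upright within 10 degrees, at rest and released ((((horizontal distance between plug_a_mid and gap_left below 0.014 m and z of plug_a_mid in the frame of gap_left between 0.014 and 0.024 m and angle between plug_a_mid's own z axis and vertical below 0.18 rad and linear speed of plug_a below 0.02 m/s) and (horizontal distance between plug_b_mid and gap_right below 0.014 m and z of plug_b_mid in the frame of gap_right between 0.014 and 0.024 m and angle between plug_b_mid's own z axis and vertical below 0.18 rad and linear speed of plug_b below 0.02 m/s)) or ((horizontal distance between plug_a_mid and gap_right below 0.014 m and z of plug_a_mid in the frame of gap_right between 0.014 and 0.024 m and angle between plug_a_mid's own z axis and vertical below 0.18 rad and linear speed of plug_a below 0.02 m/s) and (horizontal distance between plug_b_mid and gap_left below 0.014 m and z of plug_b_mid in the frame of gap_left between 0.014 and 0.024 m and angle between plug_b_mid's own z axis and vertical below 0.18 rad and linear speed of plug_b below 0.02 m/s)))); the robot touches nothing.
It fails at once if a plug is dropped: it falls freely faster than 0.75 m/s (about 3 cm of fall) ((contact force between plug_a and the fingers below 0.01 N and linear speed of plug_a above 0.75 m/s) or (contact force between plug_b and the fingers below 0.01 N and linear speed of plug_b above 0.75 m/s)).
It also fails if it takes over 42 s, if anything falls off the work surface, if the arm or the gripper's body presses on something with over 40 N, if the wrist force passes 120 N, or if a joint passes its speed limit or range.

## Working session

There is one attempt and no reset: what is moved stays moved. The work goes in short steps, Python scripts to look and compute and a tool call to move; the robot and the scene stay as the last step left them, time stands still between calls to the robot, and variables do not carry over. Pictures are saved under pics/ and viewed, at most 10 in all, crops included, and the job is handed in when it is done.

Besides the shell and the picture viewer there is one more tool, called after "Call:" by a JSON object that holds its "method" and its "body", one argument or row to a line. send_rows: Moves the arm, as the interface text tells. Its arguments: {"type":"object","properties":{"commands":{"type":"string"},"newtons":{"type":"number"}},"required":["commands"]}

```bash
mkdir -p pics; python3 - <<'E'
from rig import bot
import cv2,pickle
d={}
for n in("top","side"):
    d[n]=bot.get_image(n); cv2.imwrite(f"pics/{n}0.png",d[n]["image"]); print(n,d[n]["origin"],d[n]["attitude"],d[n]["camera_matrix"],d[n]["dist"])
pickle.dump(d,open("d0.pkl","wb"))
s=bot.sense(); print(s["t"],s["position"],s["tool_rot"],s["opening"],bot.tip_extent)
E
```

```text
top [0.34710911 0.03548738 0.81778075] [[ 0.06298232 -0.97585704  0.20913217]
 [-0.99799753 -0.06280994  0.00747223]
 [ 0.00584376 -0.20918401 -0.97785883]] [[490.80274658   0.         321.14765499]
 [  0.         490.80274658 247.65345645]
 [  0.           0.           1.        ]] [0.01382476 0.         0.         0.         0.        ]
side [0.44915301 0.73825796 0.54540648] [[-0.99516616 -0.06561533  0.07306805]
 [-0.09739812  0.56423995 -0.81984565]
 [ 0.01256652 -0.82299934 -0.56790331]] [[474.54904316   0.         313.7022032 ]
 [  0.         474.54904316 235.72352614]
 [  0.           0.           1.        ]] [-0.07809065  0.          0.          0.          0.        ]
0.1 [ 0.17788342 -0.59868736  0.20972355] [[ 9.58575216e-01  2.84839288e-01 -3.67736170e-04]
 [ 2.84839525e-01 -9.58574448e-01  1.21382417e-03]
 [-6.75768252e-06 -1.26828757e-03 -9.99999196e-01]] 0.9931096018503556 0.008
```

View pics/top0.png

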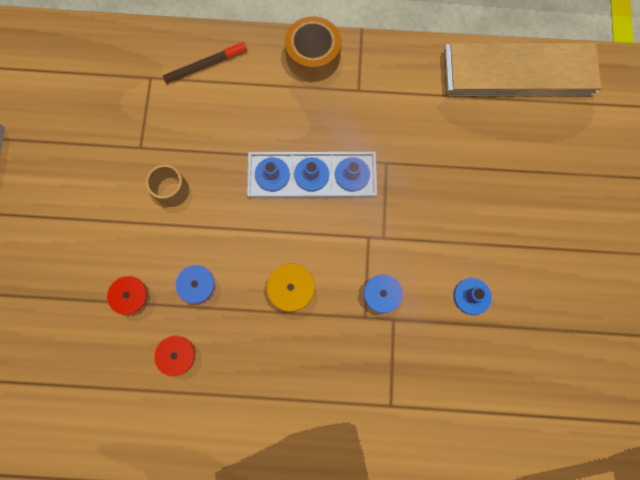

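View pics/side0.png

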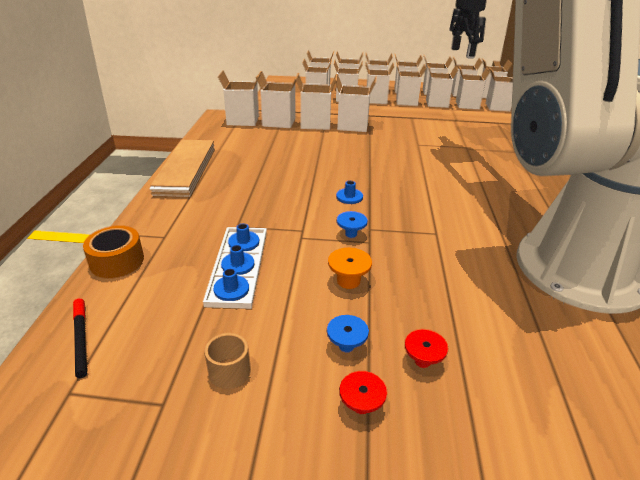

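The top view shows these candidates:
- **Blue, flange on top:** (195,285) and (384,294). They stand hub down, so these two are the job.
- **Blue, hub up:** (473,296). It is the wrong way up, so leave it.
- **Red:** (127,295) and (174,356). Leave them.
- **Orange, larger:** (290,288). Leave it.

The tray row has hubs at about (271,168), (312,168) and (353,168). The side view agrees: the loose blue plugs are at (348,332) and (352,222).

```bash
cat > h.py <<'E'
import numpy as np,cv2
def ray(d,uv,z):
    p=cv2.undistortPoints(np.array([[uv]],float),np.array(d["camera_matrix"]),np.array(d["dist"]))[0,0]
    v=np.array(d["attitude"])@[p[0],p[1],1]; o=np.array(d["origin"]); return o+v*(z-o[2])/v[2]
def blue(im):
    h=cv2.cvtColor(im,cv2.COLOR_BGR2HSV); return cv2.inRange(h,(100,110,60),(130,255,255))
def blobs(im,amin=200):
    c,_=cv2.findContours(blue(im),cv2.RETR_EXTERNAL,cv2.CHAIN_APPROX_NONE)
    return [k for k in c if cv2.contourArea(k)>amin]
def holes(im,rects):
    out=[]
    for x,y,w,h in rects:
        g=im[y:y+h,x:x+w].max(2); m=(g<90).astype(np.uint8)
        n,l,s,c=cv2.connectedComponentsWithStats(m)
        if n>1:
            i=1+np.argmax(s[1:,4]); out.append((c[i][0]+x,c[i][1]+y,s[i,4]))
        else: out.append(None)
    return out
E
python3 - <<'E'
import pickle,cv2,numpy as np
from h import *
d=pickle.load(open("d0.pkl","rb"))
for n in d:
    im=d[n]["image"]
    for k in blobs(im):
        e=cv2.fitEllipse(cv2.convexHull(k)); r=cv2.boundingRect(k); ho=holes(im,[r])[0]
        print(n,"ell",np.round(e[0],1),np.round(e[1],1),"hole",ho and np.round(ho,1),"ell@.038",ray(d[n],e[0],.038).round(4)[:2],"ell@.012",ray(d[n],e[0],.012).round(4)[:2], *( ["hole@.038",ray(d[n],ho[:2],.038).round(4)[:2],"@.042",ray(d[n],ho[:2],.042).round(4)[:2]] if ho else []))
im=d["top"]["image"]
h=cv2.cvtColor(im,cv2.COLOR_BGR2HSV); w=cv2.inRange(h,(0,0,150),(179,60,255))[140:210,235:390]
c=max(cv2.findContours(w,0,2)[0],key=cv2.contourArea)
b=cv2.boxPoints(cv2.minAreaRect(c))+[235,140]; P=[ray(d["top"],p,.012)[:2] for p in b]; print("tray",np.round(P,4),np.mean(P,0))
a=np.hstack([cv2.resize(im[255:325,x:x+70],(260,260),interpolation=2) for x in(160,349,438)]); cv2.imwrite("pics/crop.png",a)
E
```

```text
top ell [472.4 296. ] [35.3 37.7] hole [478.7 293.5  76. ] ell@.038 [ 0.4507 -0.2038] ell@.012 [ 0.4542 -0.2117] hole@.038 [ 0.4554 -0.2138] @.042 [ 0.4549 -0.2125]
top ell [382.3 293.6] [36.2 37.7] hole [382.9 292.9  24. ] ell@.038 [ 0.4455 -0.0605] ell@.012 [ 0.4488 -0.0637] hole@.038 [ 0.4466 -0.0615] @.042 [ 0.4461 -0.061 ]
top ell [194.5 284. ] [36.5 38.1] hole [194.  283.5  26. ] ell@.038 [0.4418 0.2394] ell@.012 [0.4449 0.2462] hole@.038 [0.4425 0.2402] @.042 [0.442  0.2392]
top ell [351.4 173.9] [31.3 33.4] hole None ell@.038 [ 0.6435 -0.0013] ell@.012 [ 0.6534 -0.0025]
top ell [311.2 173.7] [32.8 34. ] hole [311.  166.7  56. ] ell@.038 [0.6394 0.0661] ell@.012 [0.6492 0.0671] hole@.038 [0.6519 0.0673] @.042 [0.6503 0.0671]
top ell [271.8 173.8] [32.5 34.1] hole [269.8 166.7  60. ] ell@.038 [0.6349 0.1321] ell@.012 [0.6445 0.1353] hole@.038 [0.6473 0.1363] @.042 [0.6457 0.1358]
side ell [347.4 332. ] [36.3 40.9] hole [347.5 328.4  34. ] ell@.038 [0.4414 0.2465] ell@.012 [0.441  0.2213] hole@.038 [0.4416 0.2391] @.042 [0.4416 0.2431]
side ell [237.3 264.7] [39.6 81.4] hole [229.1 271.8  45. ] ell@.038 [0.6371 0.1086] ell@.012 [0.6467 0.0764] hole@.038 [0.6465 0.1294] @.042 [0.6449 0.1342]
side ell [351.8 223.6] [26.  30.6] hole [351.8 218.6   9. ] ell@.038 [ 0.4443 -0.0445] ell@.012 [ 0.444  -0.0846] hole@.038 [ 0.4449 -0.0629] @.042 [ 0.445  -0.0566]
side ell [349.7 192.7] [22.1 27. ] hole [350.2 182.5  13. ] ell@.038 [ 0.4528 -0.1674] ell@.012 [ 0.453  -0.2138] hole@.038 [ 0.4531 -0.2144] @.042 [ 0.4531 -0.2069]
tray [[ 0.6818  0.1818]
 [ 0.6966 -0.0435]
 [ 0.6179 -0.0466]
 [ 0.6035  0.1744]] [0.64995555 0.06654396]
```

View pics/crop.png

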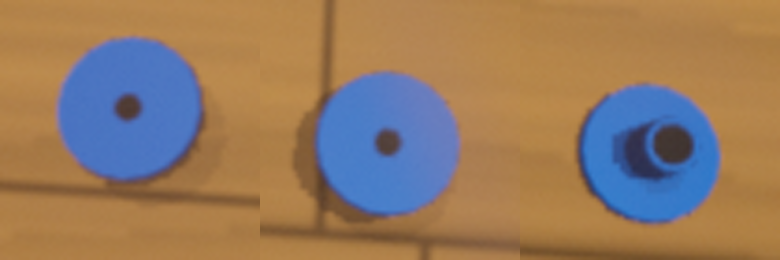

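The crop confirms it: the left two are flange up with a small centre hole, and the third is hub up. Plug B is at about (0.4455,-0.062) and A at about (0.442,0.240). Both views agree within 2 mm. The gaps are at about (0.652,0.032) and (0.6475,0.102), with the row turned 3.7°. I'll take B first and close the fingers across the row.

Call:
{"method": "send_rows", "body": {
  "commands": "1 0.17 -0.18 0 0;1 0.17 -0.18 0 0;1 0.17 -0.18 0 0;1 0.17 -0.18 0 0;1 0.17 -0.18 0 0;1 0.17 -0.18 0 0;1 0.17 -0.18 0 0;1 0.17 -0.18 0 0;1 0.17 -0.18 0 0;1 0.17 -0.18 0 0",
  "newtons": 30
}}

```text
t: 0.93
position: [0.3458, -0.2659, 0.2103]
tool_rot: [[0.959, 0.284, -0.0], [0.284, -0.959, 0.0], [-0.0, -0.0, -1.0]]
wrist_force: [0.8, -0.7, 0.4]
opening: 0.998
grasp_force: 0.0
```

Call:
{"method": "send_rows", "body": {
  "commands": "1 0.17 -0.18 0 0;1 0.17 -0.18 0 0;1 0.17 -0.18 0 0;1 0.17 -0.18 0 0;1 0.17 -0.18 0 0;1 0.17 -0.18 0 0;1 0 0 0 -0.155;1 0 0 0 -0.155;1 0 0 0 -0.155;1 0 0 0 -0.155"
}}

```text
t: 1.77
position: [0.4459, -0.0683, 0.2101]
tool_rot: [[0.709, 0.705, -0.001], [0.705, -0.709, 0.0], [-0.0, -0.001, -1.0]]
wrist_force: [-0.4, 0.2, 0.6]
opening: 1.0
grasp_force: 0.0
```

Call:
{"method": "send_rows", "body": {
  "commands": "1 0 0 0 -0.155;1 0 0 0 -0.155;1 0 0 0 -0.155;1 0 0 0 -0.155;1 0 0 0 -0.155;1 0 0 0 -0.155;1 0 0 0 -0.155;1 0 0 0 0;1 0 0 0 0"
}}

```text
t: 2.52
position: [0.4459, -0.0688, 0.2103]
tool_rot: [[-0.053, 0.999, -0.0], [0.999, 0.053, 0.0], [0.0, -0.0, -1.0]]
wrist_force: [-0.1, 1.2, 0.1]
opening: 0.998
grasp_force: 0.0
```

```bash
cat >> h.py <<'E'
def go(s,xy,z,yaw=0.065):
    "remaining move in tool axes (mm-free units) and twist"
    R=np.array(s["tool_rot"]); d=np.array([*xy,z])-s["position"]; t=R.T@d
    a=np.arctan2(R[1,1],R[0,1]); print("t",s["t"],"pos",np.round(s["position"],4),"units",np.round(t/.15,3),"twist",round(-(yaw-a)/(np.pi/4),3),"op",round(s["opening"],3),"gf",s["grasp_force"],"F",np.round(s["wrist_force"],1))
E
python3 - <<'E'
from rig import bot
from h import *
w=bot.get_image("wrist"); cv2.imwrite("pics/w1.png",w["image"])
for k in blobs(w["image"]):
    e=cv2.fitEllipse(cv2.convexHull(k)); ho=holes(w["image"],[cv2.boundingRect(k)])[0]
    print(np.round(e[0]),np.round(e[1]),ray(w,e[0],.038).round(4), ho and (np.round(ho),ray(w,ho[:2],.038).round(4)))
go(bot.sense(),(.4455,-.062),.023)
E
```

```text
[325. 341.] [57. 62.] [ 0.4542 -0.193   0.038 ] (array([325., 360., 243.]), array([ 0.4553, -0.2129,  0.038 ]))
[324. 192.] [76. 77.] [ 0.4464 -0.0591  0.038 ] (array([324., 194., 145.]), array([ 0.4466, -0.0604,  0.038 ]))
[578. 131.] [71. 81.] [ 0.6386 -0.0008  0.038 ] (array([579., 132., 614.]), array([ 0.6397, -0.0015,  0.038 ]))
[592.  39.] [75. 89.] [0.6344 0.0644 0.038 ] (array([593.,  39., 737.]), array([0.6356, 0.0644, 0.038 ]))
t 2.5667 pos [ 0.4459 -0.0688  0.2102] units [0.045 0.    1.248] twist -0.016 op 0.996 gf 0.0 F [-1.1 -0.5  0.3]
```

View pics/w1.png

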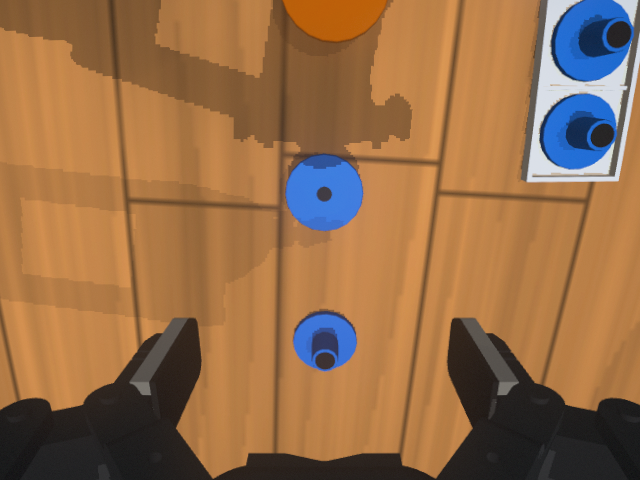

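The wrist view shows the target plug at (324,192), midway between the fingers across the closing line, and the hub-up plug at (325,341). B refines to about (0.446,-0.061). Descending and gripping.

Call:
{"method": "send_rows", "body": {
  "commands": "1 0.052 0 0.2 -0.016;1 0 0 0.24 0;1 0 0 0.24 0;1 0 0 0.24 0;1 0 0 0.2 0;1 0 0 0.1 0;1 0 0 0.06 0;1 0 0 0 0"
}}

```text
t: 3.23
position: [0.4445, -0.0609, 0.0169]
tool_rot: [[-0.067, 0.998, -0.003], [0.998, 0.067, 0.0], [0.001, -0.003, -1.0]]
wrist_force: [0.2, 0.3, 0.6]
opening: 1.0
grasp_force: 0.0
```

Call:
{"method": "send_rows", "body": {
  "commands": "-1 0 0 0 0;-1 0 0 0 0;-1 0 0 0 0;-1 0 0 0 0;-1 0 0 0 0;-1 0 0 0 0;-1 0 0 0 0;-1 0 0 0 0",
  "newtons": 30
}}

```text
t: 3.9
position: [0.4457, -0.061, 0.0185]
tool_rot: [[-0.07, 0.998, 0.0], [0.998, 0.07, -0.0], [-0.0, 0.0, -1.0]]
wrist_force: [-0.5, 0.2, -0.7]
opening: -0.001
grasp_force: 0.0
```

The opening is 0, so the fingers closed on nothing. Looking.

```bash
python3 - <<'E'
from rig import bot
import cv2,numpy as np
a=bot.get_image("wrist")["image"];b=bot.get_image("side")["image"]
cv2.imwrite("pics/w2.png",np.hstack([cv2.resize(a,(400,300)),cv2.resize(b[130:370,200:520],(400,300))]))
E
```

```text
(no output)
```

View pics/w2.png

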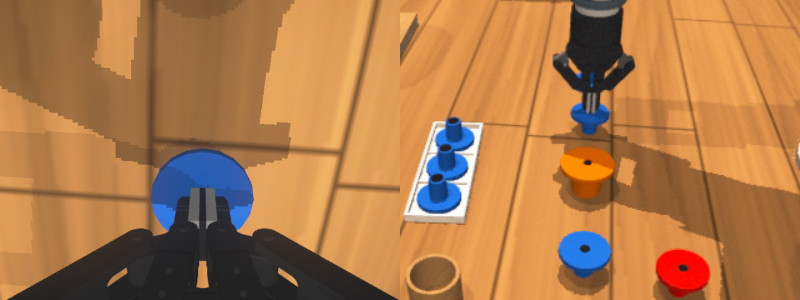

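The picture shows the plug still upright, with the shut fingers apparently at or behind its near rim. I'll measure the plug and the fingertips.

```bash
python3 - <<'E'
from rig import bot
from h import *
s=bot.sense(); p=np.array(s["position"])
for n in("wrist","side","top"):
    d=bot.get_image(n); im=d["image"]
    A=np.array(d["attitude"]);o=np.array(d["origin"])
    for nm,q in(("tip",p-[0,0,.008]),("grasp",p+[0,0,.011]),("B rim top",np.array([.446,-.061,.038]))):
        uv=cv2.projectPoints(q[None],cv2.Rodrigues(A.T)[0],-A.T@o,np.array(d["camera_matrix"]),np.array(d["dist"]))[0][0,0]; print(n,nm,uv.round(0))
    for k in blobs(im):
        e=cv2.fitEllipse(cv2.convexHull(k)); r=ray(d,e[0],.038)
        if abs(r[1]+.06)<.05: print(n,"plug",np.round(e[0]),np.round(e[1]),r.round(4))
    if n=="wrist": cv2.imwrite("pics/w3a.png",im); W=im
    if n=="side": S=im
cv2.imwrite("pics/w3.png",np.hstack([cv2.resize(W[180:420,200:440],(400,400)),cv2.resize(S[170:250,310:390],(400,400),interpolation=2)]))
print(p,s["wrist_force"],s["opening"],s["grasp_force"])
E
```

```text
wrist tip [321. 291.]
wrist grasp [321. 311.]
wrist B rim top [322. 322.]
wrist plug [323. 314.] [151. 163.] [ 0.4464 -0.0575  0.038 ]
side tip [351. 231.]
side grasp [351. 223.]
side B rim top [351. 219.]
side plug [352. 223.] [27. 30.] [ 0.4445 -0.0453  0.038 ]
top tip [380. 295.]
top grasp [382. 294.]
top B rim top [383. 293.]
[ 0.4456104  -0.06101441  0.01840497] [ 0.84935293 -0.20777834  0.24585627] 0.001763954111310606 0.0
```

View pics/w3.png

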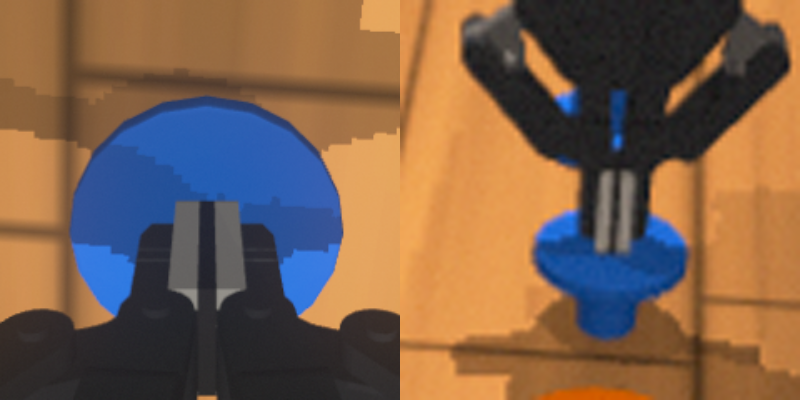

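```bash
python3 - <<'E'
from rig import bot
from h import *
W=bot.get_image("wrist");S=bot.get_image("side")
def line(d,uv):
    a=ray(d,uv,0); return np.array(d["origin"]),a-np.array(d["origin"])
L=[line(W,(324,300)),line(S,(353,220.4))]
M=b=0
for o,v in L:
    v=v/np.linalg.norm(v); P=np.eye(3)-np.outer(v,v); M=M+P; b=b+P@o
x=np.linalg.solve(M,b); print("tip",x.round(4),[np.linalg.norm(np.cross(x-o,v))/np.linalg.norm(v) for o,v in L])
for z in(.02,.03,.038,.045): print(z,ray(W,(324,300),z).round(3),ray(S,(353,220.4),z).round(3))
print(W["origin"],W["attitude"])
E
```

```text
tip [ 0.4442 -0.0496  0.0425] [np.float64(0.001841973324351179), np.float64(0.0018419733243512254)]
0.02 [ 0.447 -0.061  0.02 ] [ 0.442 -0.085  0.02 ]
0.03 [ 0.446 -0.056  0.03 ] [ 0.442 -0.069  0.03 ]
0.038 [ 0.446 -0.052  0.038] [ 0.442 -0.056  0.038]
0.045 [ 0.446 -0.048  0.045] [ 0.442 -0.045  0.045]
[0.4413366  0.01842683 0.18267666] [[ 9.97619708e-01  6.57803708e-02  2.06847818e-02]
 [ 6.89542684e-02 -9.49585816e-01 -3.05830161e-01]
 [-4.75645988e-04  3.06528500e-01 -9.51861362e-01]]
```

Call:
{"method": "send_rows", "body": {
  "commands": "-1 0 0 -0.05 0;-1 0 0 -0.05 0;-1 0 0 -0.05 0;-1 0 0 0 0;-1 0 0 0 0"
}}

```text
t: 4.67
position: [0.4463, -0.0611, 0.0417]
tool_rot: [[-0.07, 0.998, 0.002], [0.998, 0.07, -0.0], [-0.0, 0.002, -1.0]]
wrist_force: [-0.2, 0.4, 0.6]
opening: -0.003
grasp_force: 0.0
```

```bash
python3 - <<'E'
from rig import bot
from h import *
s=bot.sense(); print(s["position"],s["opening"])
W=bot.get_image("wrist");S=bot.get_image("side")
for n,d in(("w",W),("s",S)):
    for k in blobs(d["image"]):
        e=cv2.fitEllipse(cv2.convexHull(k)); r=ray(d,e[0],.038)
        if abs(r[1]+.06)<.06: print(n,np.round(e[0],1),np.round(e[1]),r.round(4))
cv2.imwrite("pics/w4.png",np.hstack([cv2.resize(W["image"][180:420,200:440],(400,400)),cv2.resize(S["image"][170:250,310:390],(400,400),interpolation=2)]))
E
```

```text
[ 0.44632413 -0.06111784  0.0417136 ] -0.003198912107886283
w [321.7 288.3] [135. 143.] [ 0.4464 -0.058   0.038 ]
s [351.8 223.6] [26. 31.] [ 0.4444 -0.0446  0.038 ]
```

View pics/w4.png

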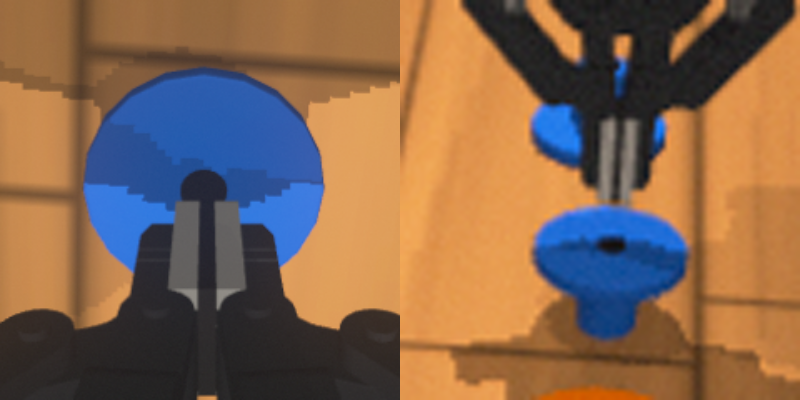

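The plug is untouched at the same place. The shut fingertips are visible above it at side (353.6,211) and wrist (324,300). So the real tips end well behind where the TCP figure puts them, and I'll quantify that.

```bash
cat >> h.py <<'E'
def tri(L):
    M=b=0
    for d,uv in L:
        o=np.array(d["origin"]); v=ray(d,uv,0)-o; v/=np.linalg.norm(v); P=np.eye(3)-np.outer(v,v); M=M+P; b=b+P@o
    return np.linalg.solve(M,b)
E
python3 - <<'E'
from rig import bot
from h import *
W=bot.get_image("wrist");S=bot.get_image("side")
p=np.array(bot.sense()["position"]); x=tri([(W,(324,300)),(S,(353.6,211))]); print(p,x,x-p)
# open-finger tips from w1 (fixed in the wrist frame): ray vs the plane of the pads' +y edge (y=+11mm in tool x)
R=np.array(bot.sense()["tool_rot"])
for uv in((185,320),(460,320),(324,300)):
    o=np.array(W["origin"]); v=ray(W,uv,0)-o
    k=(.011-R[:,0]@(o-p))/(R[:,0]@v); q=R.T@(o+k*v-p); print(uv,"tool-frame",q.round(4))
E
```

```text
[ 0.4454461  -0.06100545  0.04072452] [ 0.44433874 -0.05030587  0.06371614] [-0.00110736  0.01069958  0.02299162]
(185, 320) tool-frame [ 0.011  -0.044  -0.0389]
(460, 320) tool-frame [ 0.011   0.0459 -0.039 ]
(324, 300) tool-frame [ 0.011   0.0015 -0.024 ]
```

All the numbers agree. The real fingertips sit about 23.5 mm behind the reported TCP when shut and 39 mm when open, roughly 31 mm off the stated figure. I'll correct for it: gripping the 62 mm flange needs a reported TCP z of about -0.016, which puts the tips at 16–23 mm above the bench.

Call:
{"method": "send_rows", "body": {
  "commands": "1 0 0 0 0;1 0 0 0 0;1 0 0 0 0;1 0 0 0 0;1 0 0 0 0;1 0 0 0 0;1 0 0 0 0;1 0 0 0 0"
}}

```text
t: 5.53
position: [0.4456, -0.061, 0.0409]
tool_rot: [[-0.07, 0.998, -0.0], [0.998, 0.07, 0.0], [0.0, -0.0, -1.0]]
wrist_force: [-0.0, 0.9, 0.5]
opening: 1.003
grasp_force: 0.0
```

Call:
{"method": "send_rows", "body": {
  "commands": "1 0 0 0.1 0;1 0 0 0.1 0;1 0 0 0.1 0;1 0 0 0.08 0;1 0 0 0 0;1 0 0 0 0"
}}

```text
t: 6.03
position: [0.4451, -0.061, -0.0164]
tool_rot: [[-0.07, 0.998, -0.002], [0.998, 0.07, 0.0], [0.0, -0.002, -1.0]]
wrist_force: [-0.0, 0.2, -0.1]
opening: 1.002
grasp_force: 0.0
```

Call:
{"method": "send_rows", "body": {
  "commands": "-1 0 0 0 0;-1 0 0 0 0;-1 0 0 0 0;-1 0 0 0 0;-1 0 0 0 0;-1 0 0 0 0;-1 0 0 0 0;-1 0 0 0 0",
  "newtons": 30
}}

```text
t: 6.7
position: [0.4462, -0.0611, -0.0152]
tool_rot: [[-0.07, 0.998, 0.001], [0.998, 0.07, -0.0], [-0.0, 0.001, -1.0]]
wrist_force: [-0.9, 0.2, 5.8]
opening: 0.712
grasp_force: 31.2
```

Gripped: opening 0.712 is about 61 mm, at 31 N. Lifting and checking.

Call:
{"method": "send_rows", "body": {
  "commands": "-1 0 0 -0.05 0;-1 0 0 -0.1 0;-1 0 0 -0.15 0;-1 0 0 -0.15 0;-1 0 0 -0.1 0;-1 0 0 0 0;-1 0 0 0 0"
}}

```text
t: 7.28
position: [0.4465, -0.0611, 0.0676]
tool_rot: [[-0.07, 0.998, 0.003], [0.998, 0.07, -0.0], [-0.001, 0.003, -1.0]]
wrist_force: [0.4, 0.0, -0.9]
opening: 0.712
grasp_force: 32.7
```

```bash
python3 - <<'E'
from rig import bot
from h import *
S=bot.get_image("side");W=bot.get_image("wrist")
s=bot.sense(); p=np.array(s["position"]);go(s,(.652,.032),p[2])
# plug hole in the wrist view, flange top expected at p.z+0.015+.038+... 
zt=.038+p[2]+.0152
for n,d in(("w",W),("s",S)):
    for k in blobs(d["image"]):
        r=cv2.boundingRect(k); ho=holes(d["image"],[r])[0]; e=cv2.fitEllipse(cv2.convexHull(k)); q=ray(d,e[0],zt)
        print(n,np.round(e[0]),np.round(e[1]),"ang",round(e[2]),"@flange top",q.round(3),"@.012",ray(d,e[0],.012).round(4))
cv2.imwrite("pics/w5.png",np.hstack([cv2.resize(W["image"],(400,300)),cv2.resize(S["image"][130:250,270:430],(400,300),interpolation=2)]))
E
```

```text
t 7.3833 pos [ 0.4452 -0.061   0.0661] units [ 0.522  1.419 -0.   ] twist 0.006 op 0.71 gf 32.71160423755646 F [ 0.4 -0.2 -0.8]
w [323. 366.] [187. 202.] ang 86 @flange top [ 0.447 -0.058  0.119] @.012 [ 0.4515 -0.1311  0.012 ]
s [347. 332.] [36. 41.] ang 104 @flange top [0.443 0.325 0.119] @.012 [0.4409 0.2213 0.012 ]
s [237. 264.] [42. 80.] ang 18 @flange top [0.608 0.209 0.119] @.012 [0.6476 0.0759 0.012 ]
s [352. 189.] [28. 36.] ang 75 @flange top [ 0.448 -0.038  0.119] @.012 [ 0.4481 -0.2336  0.012 ]
```

View pics/w5.png

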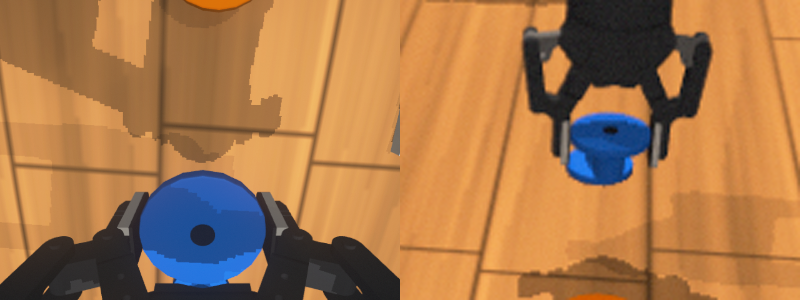

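The wrist and side views show the plug held upright between the pads, with the flange centre at about (0.446,-0.060) and the hub about 80 mm clear. Carrying it to the right gap.

Call:
{"method": "send_rows", "body": {
  "commands": "-1 0.03 0.07 0 0;-1 0.062 0.17 0 0;-1 0.062 0.17 0 0;-1 0.062 0.17 0 0;-1 0.062 0.17 0 0;-1 0.062 0.17 0 0;-1 0.062 0.17 0 0;-1 0.062 0.17 0 0;-1 0.04 0.1 0 0;-1 0.02 0.06 0 0"
}}

```text
t: 8.22
position: [0.6545, 0.0338, 0.0649]
tool_rot: [[-0.07, 0.998, -0.0], [0.998, 0.07, 0.0], [0.0, -0.0, -1.0]]
wrist_force: [-0.7, 0.7, -0.1]
opening: 0.71
grasp_force: 32.7
```

Call:
{"method": "send_rows", "body": {
  "commands": "-1 0 0 0 0;-1 0 0 0 0;-1 0 0 0 0"
}}

```text
t: 8.47
position: [0.6512, 0.0319, 0.0656]
tool_rot: [[-0.069, 0.998, -0.002], [0.998, 0.069, -0.0], [-0.0, -0.002, -1.0]]
wrist_force: [-0.9, -0.4, -0.6]
opening: 0.712
grasp_force: 32.7
```

```bash
cat > chk.py <<'E'
from rig import bot
from h import *
import sys
g=(float(sys.argv[1]),float(sys.argv[2])); T=bot.get_image("top");W=bot.get_image("wrist");S=bot.get_image("side")
s=bot.sense(); p=np.array(s["position"]); go(s,g,-.004,.070)
zt=.0532+p[2]
for n,d in(("t",T),("w",W),("s",S)):
    for k in blobs(d["image"],100):
        e=cv2.fitEllipse(cv2.convexHull(k)); ho=holes(d["image"],[cv2.boundingRect(k)])[0]
        print(n,np.round(e[0]),np.round(e[1]),"ell@held",ray(d,e[0],zt)[:2].round(4),"@.012",ray(d,e[0],.012)[:2].round(4),*( ["hole@.042",ray(d,ho[:2],.042)[:2].round(4),"@held",ray(d,ho[:2],zt)[:2].round(4)] if ho else []))
cv2.imwrite("pics/c_%.1f.png"%s["t"],np.hstack([cv2.resize(W["image"],(400,300)),cv2.resize(S["image"][190:340,170:370],(400,300),interpolation=2)]))
E
python3 chk.py .652 .032
```

```text
t 8.6167 pos [0.6518 0.0317 0.0664] units [0.002 0.002 0.469] twist -0.001 op 0.71 gf 32.73618042469025 F [-0.2 -0.5 -0.2]
w [324. 359.] [194. 201.] ell@held [0.6521 0.0381] @.012 [ 0.6567 -0.0331] hole@.042 [ 0.6562 -0.0229] @held [0.6525 0.0324]
w [325. 185.] [118. 119.] ell@held [0.6489 0.0902] @.012 [0.6504 0.0698] hole@.042 [0.6504 0.0682] @held [0.6491 0.0859]
w [326.  38.] [128. 144.] ell@held [0.6467 0.125 ] @.012 [0.646  0.1385] hole@.042 [0.646  0.1371] @held [0.6465 0.1264]
s [347. 332.] [36. 41.] ell@held [0.4426 0.3256] @.012 [0.4409 0.2213] hole@.042 [0.4416 0.2431] @held [0.4428 0.3194]
s [237. 264.] [42. 80.] ell@held [0.6076 0.2095] @.012 [0.6476 0.0759] hole@.042 [0.6448 0.1344] @held [0.6146 0.2275]
s [235. 206.] [29. 35.] ell@held [0.6474 0.0502] @.012 [ 0.6974 -0.1236] hole@.042 [ 0.7197 -0.0783] @held [0.678  0.0476]
s [350. 193.] [22. 27.] ell@held [ 0.4524 -0.0216] @.012 [ 0.4532 -0.2135] hole@.042 [ 0.4531 -0.2069] @held [ 0.4525 -0.0613]
```

The wrist view puts the held plug at (0.6525,0.0324) and the gap, measured from the neighbouring hubs, at (0.6526,0.0337). That leaves 1.3 mm of error against ±9 mm of clearance. Lowering.

Call:
{"method": "send_rows", "body": {
  "commands": "-1 0.008 0 0.05 0;-1 0 0 0.1 0;-1 0 0 0.1 0;-1 0 0 0.1 0;-1 0 0 0.05 0;-1 0 0 0.03 0;-1 0 0 0.02 0;-1 0 0 0 0"
}}

```text
t: 9.28
position: [0.6524, 0.0334, -0.0013]
tool_rot: [[-0.07, 0.998, -0.0], [0.998, 0.07, 0.0], [0.0, -0.0, -1.0]]
wrist_force: [-0.2, -0.5, -1.0]
opening: 0.711
grasp_force: 32.7
```

Call:
{"method": "send_rows", "body": {
  "commands": "-1 0 0 0.01 0;-1 0 0 0 0;-1 0 0 0.01 0;-1 0 0 0 0"
}}

```text
t: 9.62
position: [0.6532, 0.0334, -0.0031]
tool_rot: [[-0.07, 0.998, 0.001], [0.998, 0.07, 0.0], [-0.0, 0.001, -1.0]]
wrist_force: [-2.1, 0.4, 4.3]
opening: 0.71
grasp_force: 33.1
```

Contact force is 4.3 N at the expected height, so the plug is fully home. Releasing gently and rising.

Call:
{"method": "send_rows", "body": {
  "commands": "0.55 0 0 0 0;0.6 0 0 0 0;0.8 0 0 0 0;1 0 0 0 0;1 0 0 0 0;1 0 0 0 0"
}}

```text
t: 10.12
position: [0.6525, 0.0334, -0.0042]
tool_rot: [[-0.07, 0.998, -0.0], [0.998, 0.07, 0.0], [0.0, -0.0, -1.0]]
wrist_force: [-0.7, -0.5, 0.3]
opening: 1.0
grasp_force: 0.0
```

Call:
{"method": "send_rows", "body": {
  "commands": "1 0 0 -0.1 0;1 0 0 -0.2 0;1 0 0 -0.24 0;1 0 0 -0.24 0;1 0 0 -0.24 0;1 0 0 -0.2 0;1 0 0 0 0;1 0 0 0 0"
}}

```text
t: 10.78
position: [0.6538, 0.0335, 0.1811]
tool_rot: [[-0.07, 0.998, 0.004], [0.998, 0.07, 0.0], [-0.0, 0.004, -1.0]]
wrist_force: [-0.3, -0.4, -0.1]
opening: 0.998
grasp_force: 0.0
```

```bash
python3 chk.py .442 .240 | grep -v '^s'; ls pics
```

```text
t 10.9333 pos [0.6514 0.0333 0.1772] units [ 1.472 -1.294  1.212] twist -0.0 op 1.003 gf 0.0 F [-0.4 -0.7 -0.1]
w [322. 201.] [ 93. 169.] ell@held [0.6496 0.087 ] @.012 [0.6525 0.037 ] hole@.042 [0.6501 0.0698] @held [0.6489 0.0967]
w [323.  64.] [82. 90.] ell@held [0.6475 0.1212] @.012 [0.6462 0.1374] hole@.042 [0.6458 0.137 ] @held [0.6473 0.1219]
c_10.9.png
c_8.6.png
crop.png
side0.png
top0.png
w1.png
w2.png
w3.png
w3a.png
w4.png
w5.png
```

Now to plug A.

Call:
{"method": "send_rows", "body": {
  "commands": "1 0.147 -0.13 0 0;1 0.147 -0.13 0 0;1 0.147 -0.13 0 0;1 0.147 -0.13 0 0;1 0.147 -0.13 0 0;1 0.147 -0.13 0 0;1 0.147 -0.13 0 0;1 0.147 -0.13 0 0;1 0.147 -0.13 0 0;1 0.147 -0.13 0 0"
}}

```text
t: 11.77
position: [0.4406, 0.2401, 0.1773]
tool_rot: [[-0.069, 0.998, -0.003], [0.998, 0.069, -0.001], [-0.001, -0.003, -1.0]]
wrist_force: [0.4, 0.3, 0.5]
opening: 0.999
grasp_force: 0.0
```

Call:
{"method": "send_rows", "body": {
  "commands": "1 0 0 0 0;1 0 0 0 0;1 0 0 0 0"
}}

```text
t: 12.02
position: [0.4424, 0.2395, 0.1779]
tool_rot: [[-0.07, 0.998, -0.001], [0.998, 0.07, -0.001], [-0.001, -0.001, -1.0]]
wrist_force: [0.6, -1.1, -0.5]
opening: 0.999
grasp_force: 0.0
```

```bash
python3 - <<'E'
from rig import bot
from h import *
go(bot.sense(),(.442,.240),-.016,.07)
for n in("wrist","top"):
    d=bot.get_image(n)
    for k in blobs(d["image"]):
        e=cv2.fitEllipse(cv2.convexHull(k)); ho=holes(d["image"],[cv2.boundingRect(k)])[0]
        print(n,np.round(e[0]),np.round(e[1]),"ell@.038",ray(d,e[0],.038)[:2].round(4),*( ["hole@.038",ray(d,ho[:2],.038)[:2].round(4),"@.050",ray(d,ho[:2],.05)[:2].round(4),"@.042",ray(d,ho[:2],.042)[:2].round(4)] if ho else []))
    if n=="top": cv2.imwrite("pics/t6.png",cv2.resize(d["image"][100:360,90:440],(700,520),interpolation=2))
E
```

```text
t 12.0167 pos [0.4424 0.2395 0.1779] units [ 5.000e-03 -1.000e-03  1.293e+00] twist 0.001 op 0.999 gf 0.0 F [ 0.6 -1.1 -0.5]
wrist [548. 384.] [20. 49.] ell@.038 [0.6423 0.1055] hole@.038 [0.637  0.0967] @.050 [0.6292 0.1054] @.042 [0.6344 0.0996]
wrist [547. 336.] [68. 74.] ell@.038 [0.6301 0.151 ] hole@.038 [0.6491 0.1337] @.050 [0.6407 0.141 ] @.042 [0.6463 0.1361]
wrist [323. 209.] [82. 84.] ell@.038 [0.4425 0.2429] hole@.038 [0.4428 0.2414] @.050 [0.4426 0.2445] @.042 [0.4427 0.2424]
top [472. 296.] [35. 38.] ell@.038 [ 0.4508 -0.2037] hole@.038 [ 0.4553 -0.2139] @.050 [ 0.4537 -0.2101] @.042 [ 0.4548 -0.2126]
top [194. 284.] [37. 38.] ell@.038 [0.4417 0.2394] hole@.038 [0.4425 0.2402] @.050 [0.441  0.2371] @.042 [0.442  0.2392]
top [272. 174.] [33. 34.] ell@.038 [0.6349 0.132 ] hole@.038 [0.6473 0.1363] @.050 [0.6427 0.1347] @.042 [0.6458 0.1358]
top [331. 172.] [47. 73.] ell@.038 [0.6444 0.0332] hole@.038 [0.6515 0.0694] @.050 [0.6468 0.0689] @.042 [0.6499 0.0692]
```

View pics/t6.png

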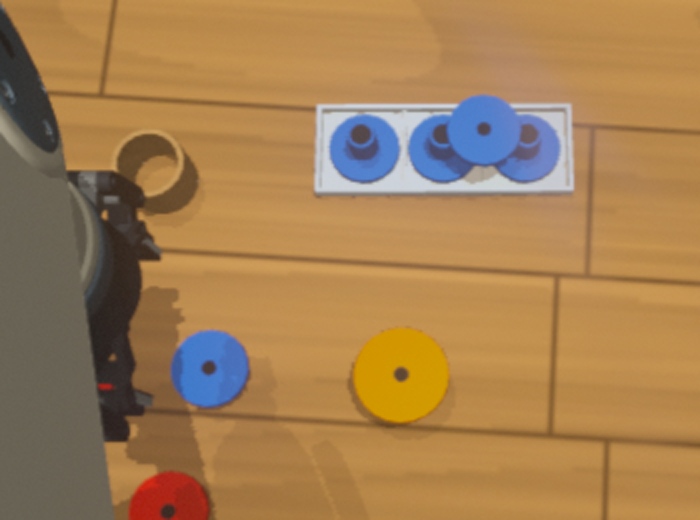

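The enlarged top view shows the first plug seated flat, its hole at crop (484,129), midway between its neighbours' hubs. Plug A is at crop (208,368), about (0.4426,0.241), and nothing red lies under the fingers. Descending.

Call:
{"method": "send_rows", "body": {
  "commands": "1 0.008 0 0.2 0;1 0 0 0.24 0;1 0 0 0.24 0;1 0 0 0.24 0;1 0 0 0.2 0;1 0 0 0.1 0;1 0 0 0.07 0;1 0 0 0 0;1 0 0 0 0"
}}

```text
t: 12.87
position: [0.443, 0.2407, -0.0146]
tool_rot: [[-0.069, 0.998, -0.0], [0.998, 0.069, -0.0], [-0.0, -0.0, -1.0]]
wrist_force: [0.5, 0.1, -0.8]
opening: 1.001
grasp_force: 0.0
```

Call:
{"method": "send_rows", "body": {
  "commands": "-1 0 0 0 0;-1 0 0 0 0;-1 0 0 0 0;-1 0 0 0 0;-1 0 0 0 0;-1 0 0 0 0;-1 0 0 0 0;-1 0 0 0 0",
  "newtons": 30
}}

```text
t: 13.53
position: [0.4437, 0.2416, -0.0131]
tool_rot: [[-0.07, 0.998, 0.003], [0.998, 0.07, 0.001], [0.001, 0.003, -1.0]]
wrist_force: [-0.6, -0.5, 6.5]
opening: 0.709
grasp_force: 31.2
```

Call:
{"method": "send_rows", "body": {
  "commands": "-1 0 0 -0.05 0;-1 0 0 -0.1 0;-1 0 0 -0.15 0;-1 0 0 -0.15 0;-1 0 0 -0.12 0;-1 0 0 -0.08 0;-1 0 0 0 0;-1 0 0 0 0"
}}

```text
t: 14.2
position: [0.4432, 0.2413, 0.084]
tool_rot: [[-0.07, 0.998, 0.002], [0.998, 0.07, 0.001], [0.001, 0.002, -1.0]]
wrist_force: [-0.4, -0.0, -1.8]
opening: 0.712
grasp_force: 32.7
```

```bash
python3 chk.py .6477 .1026 | egrep '^(t |w)'
```

```text
t 14.35 pos [0.442  0.2407 0.0822] units [-1.014  1.305  0.574] twist -0.0 op 0.713 gf 32.69531965255737 F [0.3 0.2 0. ]
t [472. 296.] [35. 38.] ell@held [ 0.4378 -0.1738] @.012 [ 0.4542 -0.2117] hole@.042 [ 0.4547 -0.2125] @held [ 0.4417 -0.1826]
t [188. 273.] [21. 42.] ell@held [0.4447 0.2254] @.012 [0.4623 0.2597] hole@.042 [0.4736 0.2652] @held [0.4584 0.2375]
t [272. 174.] [33. 34.] ell@held [0.5989 0.12  ] @.012 [0.6445 0.1353] hole@.042 [0.6459 0.1357] @held [0.6099 0.1236]
t [331. 172.] [47. 73.] ell@held [0.6071 0.0331] @.012 [0.6541 0.0327] hole@.042 [0.6499 0.0692] @held [0.6134 0.0652]
w [630. 403.] [ 65. 110.] ell@held [0.5421 0.2362] @.012 [0.6565 0.1434] hole@.042 [0.6111 0.1511] @held [0.5325 0.228 ]
w [323. 362.] [179. 200.] ell@held [0.4433 0.2455] @.012 [0.4489 0.1629] hole@.042 [0.4484 0.1755] @held [0.4437 0.2413]
```

Held and lifted upright. Carrying it to the left gap, with the hub end 95 mm up to clear everything.

Call:
{"method": "send_rows", "body": {
  "commands": "-1 -0.05 0.07 0 0;-1 -0.12 0.15 0 0;-1 -0.13 0.17 0 0;-1 -0.13 0.17 0 0;-1 -0.13 0.17 0 0;-1 -0.13 0.17 0 0;-1 -0.13 0.17 0 0;-1 -0.1 0.12 0 0;-1 -0.06 0.075 0 0;-1 -0.034 0.04 0 0"
}}

```text
t: 15.18
position: [0.6496, 0.1012, 0.0818]
tool_rot: [[-0.068, 0.998, -0.001], [0.998, 0.068, -0.0], [-0.0, -0.001, -1.0]]
wrist_force: [-0.1, 0.1, -0.0]
opening: 0.712
grasp_force: 32.7
```

Call:
{"method": "send_rows", "body": {
  "commands": "-1 0 0 0 0;-1 0 0 0 0;-1 0 0 0 0"
}}

```text
t: 15.43
position: [0.6471, 0.1036, 0.0825]
tool_rot: [[-0.07, 0.998, -0.001], [0.998, 0.07, 0.0], [0.0, -0.001, -1.0]]
wrist_force: [0.3, 0.4, -0.1]
opening: 0.711
grasp_force: 32.7
```

```bash
python3 chk.py .6477 .1026 | egrep '^(t |w)'
```

```text
t 15.5833 pos [0.6476 0.1037 0.083 ] units [-0.008  0.     0.58 ] twist 0.001 op 0.713 gf 32.7132922410965 F [-0.2  0.1 -0.1]
w [323. 354.] [198. 199.] ell@held [0.6478 0.1117] @.012 [0.653  0.0316] hole@.042 [0.653  0.0386] @held [0.6485 0.105 ]
w [324. 185.] [110. 110.] ell@held [0.6443 0.162 ] @.012 [0.6458 0.1382] hole@.042 [0.6458 0.1367] @held [0.6446 0.158 ]
```

The plug is about 2–3 mm too far along +y, so I'll correct that and lower it.

Call:
{"method": "send_rows", "body": {
  "commands": "-1 -0.015 0 0.05 0;-1 0 0 0.1 0;-1 0 0 0.12 0;-1 0 0 0.12 0;-1 0 0 0.08 0;-1 0 0 0.04 0;-1 0 0 0.03 0;-1 0 0 0.01 0;-1 0 0 0 0;-1 0 0 0 0"
}}

```text
t: 16.42
position: [0.6492, 0.1008, 0.0011]
tool_rot: [[-0.07, 0.998, 0.001], [0.998, 0.07, 0.0], [0.0, 0.001, -1.0]]
wrist_force: [0.0, 0.3, -1.1]
opening: 0.71
grasp_force: 32.7
```

Call:
{"method": "send_rows", "body": {
  "commands": "-1 0 0 0.01 0;-1 0 0 0 0;-1 0 0 0 0"
}}

```text
t: 16.67
position: [0.6488, 0.1007, -0.0008]
tool_rot: [[-0.07, 0.998, 0.0], [0.998, 0.07, 0.0], [0.0, 0.0, -1.0]]
wrist_force: [0.3, -0.3, -1.5]
opening: 0.708
grasp_force: 32.7
```

Call:
{"method": "send_rows", "body": {
  "commands": "-1 0 0 0.01 0;-1 0 0 0 0;-1 0 0 0 0"
}}

```text
t: 16.92
position: [0.649, 0.1007, -0.0011]
tool_rot: [[-0.07, 0.998, 0.001], [0.998, 0.07, 0.0], [0.0, 0.001, -1.0]]
wrist_force: [-4.4, -0.9, 12.2]
opening: 0.708
grasp_force: 33.5
```

Call:
{"method": "send_rows", "body": {
  "commands": "-1 0 0 0.008 0;-1 0 0 0 0;-1 0 0 0 0"
}}

```text
t: 17.17
position: [0.649, 0.1007, -0.0012]
tool_rot: [[-0.07, 0.998, 0.001], [0.998, 0.07, 0.0], [0.0, 0.001, -1.0]]
wrist_force: [-7.9, -1.9, 22.5]
opening: 0.712
grasp_force: 34.2
```

It is seated at -0.0012, as expected (-0.013 + 0.012). Easing off, releasing and rising.

Call:
{"method": "send_rows", "body": {
  "commands": "-1 0 0 -0.012 0;-1 0 0 0 0;0.55 0 0 0 0;0.6 0 0 0 0;0.8 0 0 0 0;1 0 0 0 0;1 0 0 0 0;1 0 0 0 0"
}}

```text
t: 17.83
position: [0.6485, 0.1006, -0.0022]
tool_rot: [[-0.07, 0.998, -0.0], [0.998, 0.07, -0.0], [-0.0, -0.0, -1.0]]
wrist_force: [0.5, -0.9, 0.4]
opening: 1.001
grasp_force: 0.0
```

Call:
{"method": "send_rows", "body": {
  "commands": "1 0 0 -0.1 0;1 0 0 -0.2 0;1 0 0 -0.24 0;1 0 0 -0.24 0;1 0 0 -0.24 0;1 0 0 -0.2 0;1 0.25 0 0 0;1 0.25 0 0 0;1 0.25 0 0 0;1 0.25 0 0 0"
}}

```text
t: 18.67
position: [0.6381, 0.2516, 0.1828]
tool_rot: [[-0.069, 0.998, 0.001], [0.998, 0.069, 0.001], [0.0, 0.001, -1.0]]
wrist_force: [0.4, -0.1, 0.2]
opening: 0.997
grasp_force: 0.0
```

Call:
{"method": "send_rows", "body": {
  "commands": "1 0.25 0 0 0;1 0.25 0 0 0;1 0 0 0 0;1 0 0 0 0;1 0 0 0 0"
}}

```text
t: 19.08
position: [0.6327, 0.3249, 0.1816]
tool_rot: [[-0.07, 0.998, 0.0], [0.998, 0.07, -0.0], [-0.0, 0.0, -1.0]]
wrist_force: [0.2, -0.4, -0.4]
opening: 0.999
grasp_force: 0.0
```

```bash
python3 - <<'E'
from rig import bot
from h import *
T=bot.get_image("top");S=bot.get_image("side")
cv2.imwrite("pics/fin.png",np.hstack([cv2.resize(T["image"][130:220,230:395],(400,218),interpolation=2),cv2.resize(S["image"][200:320,180:400],(400,218),interpolation=2)]))
m=(T["image"].max(2)<110).astype(np.uint8)[150:200,245:380]
n,l,s,c=cv2.connectedComponentsWithStats(m)
for i in range(1,n):
    if s[i,4]>6: uv=c[i]+[245,150]; print(uv.round(1),s[i,4],"@.050",ray(T,uv,.05)[:2].round(4),"@.042",ray(T,uv,.042)[:2].round(4))
go(bot.sense(),(.65,.067),.1)
E
```

```text
[269.3 166.9] 56 @.050 [0.6423 0.1356] @.042 [0.6453 0.1367]
[291.3 164. ] 24 @.050 [0.6498 0.0997] @.042 [0.6529 0.1004]
[311.4 167.7] 26 @.050 [0.6454 0.066 ] @.042 [0.6485 0.0663]
[331.5 164. ] 26 @.050 [0.6541 0.0331] @.042 [0.6573 0.0331]
[353.7 166.6] 51 @.050 [ 0.6519 -0.0039] @.042 [ 0.6551 -0.0043]
[270.9 176.2] 48 @.050 [0.6263 0.1316] @.042 [0.6292 0.1326]
[311.3 176.5] 41 @.050 [0.6301 0.0651] @.042 [0.633  0.0654]
[349.2 176.4] 11 @.050 [0.6344 0.0027] @.042 [0.6374 0.0024]
t 19.1833 pos [0.6331 0.3239 0.1815] units [-1.716 -0.005  0.544] twist 0.005 op 1.001 gf 0.0 F [-0.1 -0.4  0.6]
```

View pics/fin.png

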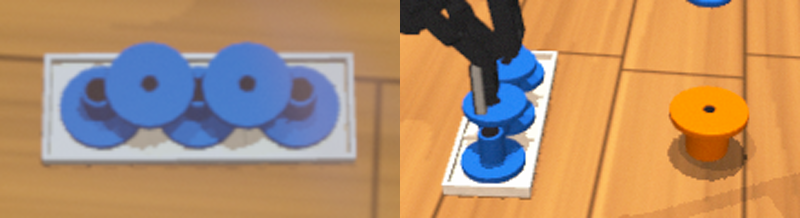

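Both plugs sit flat, hub down, at (0.650,0.100) and (0.654,0.033). That is within about 3 mm of the gap points, and the arm is clear. Handing in.

```bash
python3 -c "
from rig import bot
print(bot.finish_job())"
```

```text
the job is handed in; nothing more can be done
None
```

Both blue plugs are in the two gaps of the row, hub down and released, within about 3 mm of the gap points by the last camera check; the job was handed in at about 19 s, and no verdict was returned.

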